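# Pack the last brood tub into the portable freezer and close it up

### The arm

A 7-joint arm with a two-finger parallel gripper is mounted at the origin on the work surface. World frame = base frame: x ahead of the robot, y to its left, z up, the work surface at z = 0. Lengths are in m, angles in rad, forces in N, time in s.
With the tool pointing down it reaches from about 0.4 to 0.85 m from the base axis. Payload 4.5 kg.
Tool frame: the origin (TCP) lies midway between the tips of the shut fingers; the grasp point (between the pads) lies 19 mm behind it; z points along the fingers, y is the line along which they close (so a half turn about z gives the same grasp; the last joint's range is limited). The gripper opens to 88 mm and grips with 3 to 60 N. Pads are 18 mm wide; open, the fingers measure 123 mm over their backs; the gripper's body (75 mm by 187 mm) begins 45 mm behind the grasp point.
Start: joints at [1.371, 0.689, -0.195, 1.565, 0.157, 0.902, -0.215], TCP at [0.145, -0.608, 0.239] pointing down, gripper open.
Joint ranges: [-3.01, 3.01], [-0.46, 2.08], [-1.47, 1.51], [0.13, 2.56], [-1, 4.14], [0.04, 2.09], [-2.66, 2.66]. Speed limits (rad/s): [2.57, 2.57, 3.14, 3.14, 3.14, 3.14, 3.14].

### API

Orientations are given as a unit quaternion [x, y, z, w].
In Python, from plant import r gives the robot as it stands.
- The arm moves only by the tool carry_out, never from a script. Its argument "plan" is a list of rows, each an object with "rot": the turn, a rotation vector about the tool's x, y, z in rad, a list of three; "xyz": the shift along the tool's x, y, z in m, a list of three; "grip": the closure in counts, from 0 (fully open) to 255 (shut). In form: [{"rot": [wx, wy, wz], "xyz": [dx, dy, dz], "grip": grip}, ...]. A call has 1 to 8 rows; each row is the pose to reach, as a shift and turn from the pose commanded when the call began, along the tool's axes at that moment; what a row does not reach only later rows make up. A row lasts 1/12 s, in which the tool goes at most 41.7 mm and 7.16 degrees, less where a joint would pass 70% of its speed; a pose out of reach is approached as far as the arm can. A call with a gripper value outside its range is refused whole. The fingers move at their own pace and stop on an object; "squeeze" is the grip in N (left out, the last holds). Time passes only in rows, so rows that repeat a pose let the fingers close. It gives the time, the measured TCP pose, the force, the opening and the grip force at its end, in the units of the state.
- r.get_state(): the state, without advancing time (a new reading comes with each control period).
- r.snapshot(name): name is "side" or "top" or "wrist"; returns the picture (400x640x3 uint8, red, green, blue); there is no depth.
- r.camera_params(name): a dict with "fx", "fy", "cx", "cy" (pixels), "position" and "attitude" of the camera in the world; the wrist camera has in their place "hand_eye" (4x4, takes a point from camera to tool coordinates, whose origin is the TCP and whose axes are the flange's). Camera axes: x right, y down, z forward; pixel columns grow to the right and rows downward; lengths in m; the calibration is good to about 2 mm. The wrist camera is an equidistant fisheye: a pixel r from the principal point sees the ray r / f radians off the axis. A picture is of the moment at which its call begins: read the wrist's pose just before it. camera_params takes no time and is no camera call.
- r.finish_job(): hands the job in; it is judged then, once.
The state is a dict: "clock": time; "q": joint angles; "qd": joint speeds; "joint_torque": joint torques, N m; "tool_pos": TCP position; "eef_rot": TCP orientation; "contact_force": force on the tool from outside, world axes, zero at the start; "moment": the same for the moment, N m; "opening": opening from 0.0 (shut) to 1.0 (fully open); "finger_force": force on a finger pad.
Only numpy, scipy, OpenCV 4.12 (cv2) and the standard library are available. Lean on these libraries where they do the work, as an engineer would, in place of code of your own. Each camera call takes 0.05 s, during which the arm holds its last target. There are 200 camera calls.

### The job

Put the square green-lidded brood tub from the table upright into the portable freezer, in the free space beside the tub already stored there, setting it down gently. Then swing the freezer's lid fully shut without slamming it, fold its front latch down until it lies flat against the freezer's front, and finally press the round start button fully down and let it spring back. Keep both tubs upright and leave the jar, the round pot and the open brood box where they stand.

Things in the scene. Friction and masses are not known exactly. Their poses are not given: they have to be found in the camera images.
- freezer: Grey portable freezer, fixed. Origin: centre of its underside on the table. Local axes: -x its front (latch side), +x its rear (hinge side), +y the end with the control shoulder, z up. Footprint 184 (x) by 304 (y) mm. Rim of the open well 145 mm above the table. The shoulder fills local y 70 to 152 mm, its top 165 mm high, with display and start button. A carrying bar on the +y end is look only.
- well (a point): Centre of the well's floor, at freezer local (0, -30, 50) mm, 95 mm below the rim. The well is 140 (x) by 200 (y) mm; walls 22 mm thick at front, rear and -y end, the shoulder closes the +y end.
- lid (a joint): Lid hinge at the rear rim, rad: 0 shut, grows as the lid opens up and back, stop at 1.7; starts 1.45 to 1.65. Stiff (0.55 N m friction): it stays at any angle and must be pushed all the way down, with 3 to 6 N near its free edge. Lid 0.45 kg, 184 mm from hinge to free edge, 238 mm wide, 28 mm thick, over freezer local y -152 to 86 mm.
- lid_hinge (a point): On the hinge axis (parallel to the freezer's y), mid-width, at the lid's underside: freezer local (92, -33, 145) mm. At joint value q, the underside at distance r from the hinge lies at local x = 92 - r cos(q), height 145 + r sin(q) mm; the outer face is 28 mm further along (sin q, cos q) in (x, z).
- lid_front (a point): Middle of the lid's free edge, on its outer (top) face: 184 mm from the hinge; 173 mm above the table when shut.
- latch (a joint): Latch flap hinged on the lid's free edge, rad: 0 folded flat down against the front of the shut freezer, grows as it swings outward and up (1.57 sticks straight out from the lid's edge), range 0 to 2.2; starts 1.3 to 1.8. Friction 0.08 N m: stays where it is left, about 2 to 3 N at its tip folds it. It must lie flat, within 0.12 rad.
- latch_pivot (a point): Middle of the latch's hinge pin, on the lid 7 mm in front of its free edge and 18 mm above its underside: freezer local (-99, -33, 163) mm when the lid is shut.
- latch_tip (a point): End of the latch flap, 48 mm from the pin. The black flap is 54 mm wide and 6 mm thick (5 mm outward of the pin to 1 mm inward), with an 8 mm finger lip at its end standing outward.
- start (a joint): Travel of the start button, m: 0 up, 0.006 fully down (5 N spring, returns by itself).
- start_top (a point): Centre of the top of the white round start button (26 mm diameter) on the control shoulder, at freezer local (38, 120) mm; pressed straight down.
- tub: The square tub to be packed, loose, upright on the table among the jar and the round pot (which of the three places it has varies): clear straight-sided body 54 by 54 mm, 70 mm high, pale brood inside, with a green lid 58 by 58 mm and 10 mm thick on top (80 mm overall). Origin: centre of its underside; x and y axes along its sides, z up. 0.11 to 0.22 kg.
- stored_tub: An identical square tub already standing in the freezer's well, loose, sides parallel to the well; its place along the well's length varies, so the larger free space may be at either end. Origin: centre of its underside; z up.
- jar: Bystander: amber glass honey jar, 60 mm diameter, 105 mm high, steel cap, upright. Origin: centre of its underside.
- round_pot: Bystander: round clear pot with a green lid, 70 mm greatest diameter, 63 mm high. Origin: centre of its underside.
- brood_box: Bystander: clear open square box of picked brood, 150 by 150 (rim 158) mm, 66 mm high. Origin: centre of its underside.

How it is judged:
On the way, in this order (a step that is already met when the one before it is completed fails the run):
1. the tub stands upright and released on the floor of the well, the lid still open (x of tub in the frame of freezer between -0.05 and 0.05 m and y of tub in the frame of freezer between -0.11 and 0.05 m and z of tub in the frame of freezer below 0.055 m and angle between tub's own z axis and vertical below 0.1 rad and contact force between the fingers and tub below 0.1 N and value of joint lid above 1 rad), for 0.2 s.
2. the lid is fully shut, the latch not yet folded (value of joint lid below 0.03 rad and value of joint latch above 0.4 rad), for 0.1 s.
3. the latch is folded flat with the lid shut (value of joint latch below 0.12 rad and value of joint lid below 0.03 rad), for 0.1 s.
4. the start button is fully down (value of joint start above 0.0052 m), for 0.04 s.
At the end, for the whole second after the job is handed in: Both tubs stand upright (within 0.1 rad) on the floor of the freezer's well (within 5 mm), the lid is shut (under 0.03 rad), the latch folded flat (under 0.12 rad), the start button has been pressed fully (over 5.2 mm of 6) after that and is up again (under 1 mm) (all of step 3 and value of joint start below 0.001 m and x of tub in the frame of freezer between -0.05 and 0.05 m and y of tub in the frame of freezer between -0.11 and 0.05 m and z of each of tub, stored_tub in the frame of freezer below 0.055 m and angle between each of tub, stored_tub's own z axis and vertical below 0.1 rad and linear speed of tub below 0.02 m/s); the robot touches nothing.
It fails at once if a bystander (jar, round pot, brood box) is moved more than 15 mm or tipped (distance of any of jar, round_pot, brood_box from where it was at the start of the episode above 0.015 m or angle between any of jar, round_pot's own z axis and vertical above 0.25 rad).
It fails at once if a tub is tipped by more than 0.6 rad (angle between any of tub, stored_tub's own z axis and vertical above 0.6 rad).
It fails at once if the tub is let fall instead of set down (contact force between the fingers and tub below 0.05 N and linear speed of tub above 0.55 m/s).
It fails at once if the lid is slammed (over 4 rad/s near shut) (value of joint lid below 0.5 rad and velocity of joint lid below -4 rad/s).
It also fails if it takes over 56 s, if anything falls off the work surface, if the arm or the gripper's body presses on something with over 40 N, if the wrist force passes 120 N, or if a joint passes its speed limit or range.

## Working session

There is one attempt and no reset: what is moved stays moved. The work goes in short steps, Python scripts to look and compute and a tool call to move; the robot and the scene stay as the last step left them, time stands still between calls to the robot, and variables do not carry over. Pictures are saved under pics/ and viewed, at most 10 in all, crops included, and the job is handed in when it is done.

Besides the shell and the picture viewer there is one more tool, called after "Call:" by a JSON object that holds its "op" and its "data". carry_out: Moves the arm, as the interface text tells. Its arguments: {"type":"object","properties":{"plan":{"type":"array"},"squeeze":{"type":"number"}},"required":["plan"]}

```bash
ls; mkdir -p pics
python3 - <<'E'
from plant import r
import cv2
for n in("top","side"):
    cv2.imwrite(f"pics/{n}0.png",r.snapshot(n)[:,:,::-1]); print(n,r.camera_params(n))
print(r.camera_params("wrist")); print(r.get_state())
E
```

```text
pics
top {'fx': 464.080113500565, 'fy': 464.080113500565, 'cx': 307.59964009248336, 'cy': 200.93465669682166, 'position': array([ 0.4527031 , -0.03064186,  1.21691491]), 'attitude': array([-0.69896936,  0.71294884, -0.04710554,  0.03044423])}
side {'fx': 407.53442134962995, 'fy': 407.53442134962995, 'cx': 316.2145430353306, 'cy': 202.4080533051627, 'position': array([0.56573475, 0.61815784, 0.74821035]), 'attitude': array([ 0.02072251,  0.91510865, -0.40267267,  0.00120629])}
{'fx': 309.70691628693146, 'fy': 309.70691628693146, 'cx': 316.0778701614145, 'cy': 199.69578981572317, 'hand_eye': array([[-3.58058493e-04, -9.62160537e-01, -2.72482978e-01,
         6.86757622e-02],
       [ 9.99999912e-01, -4.03883399e-04,  1.12088490e-04,
        -2.65568724e-04],
       [-2.17898473e-04, -2.72482914e-01,  9.62160597e-01,
        -1.45592568e-01],
       [ 0.00000000e+00,  0.00000000e+00,  0.00000000e+00,
         1.00000000e+00]])}
{'clock': 0.1, 'q': array([ 1.37081191,  0.68989277, -0.19450944,  1.56623524,  0.15731701,
        0.90250999, -0.21513439]), 'qd': array([ 0.00125407, -0.00165526, -0.00130796, -0.00278654, -0.00081596,
       -0.00078501, -0.00056535]), 'joint_torque': array([-3.35462886e-03, -5.28501320e+01, -1.27140652e+00, -1.53837436e+01,
       -5.25110832e-02,  2.00794362e-03,  3.09197378e-05]), 'tool_pos': array([ 0.14460304, -0.60745739,  0.23799583]), 'eef_rot': array([ 9.93172996e-01,  1.16647834e-01, -1.66962425e-04, -8.09708034e-04]), 'contact_force': array([ 0.31163587, -0.63980901,  0.06304759]), 'moment': array([ 0.00336381,  0.00086876, -0.09870378]), 'finger_force': 0.0, 'opening': 1.0016658793142268}
```

View pics/top0.png

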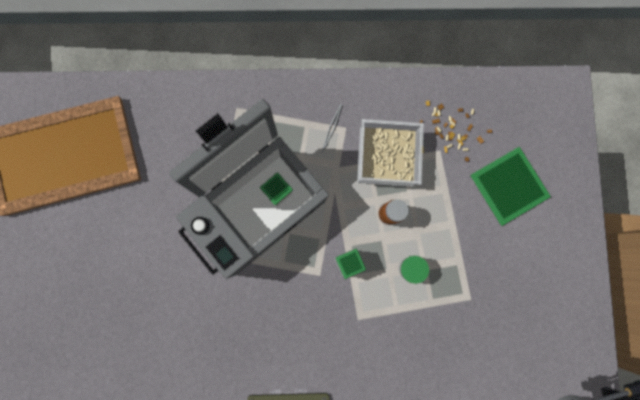

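View pics/side0.png

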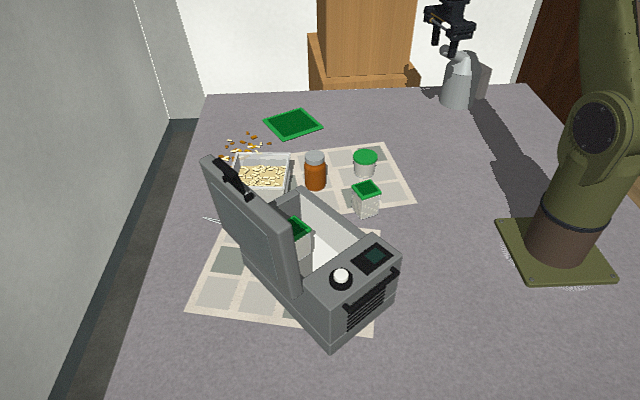

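The top view shows the tub at (350,263), the pot at (415,270), the jar at (395,212) and the freezer around (255,195). The stored tub is at (276,188) and the start button at (200,226). I'll enlarge both views to pick exact points.

Run:
```python
import cv2
a=cv2.imread("pics/top0.png")[95:285,165:365]; cv2.imwrite("pics/c1.png",cv2.resize(a,(800,760)[:2],interpolation=cv2.INTER_CUBIC)[:,:][:600] if 0 else cv2.resize(a,None,fx=3.15,fy=3.15,interpolation=cv2.INTER_CUBIC))
b=cv2.imread("pics/side0.png")[150:355,195:410]; cv2.imwrite("pics/c2.png",cv2.resize(b,None,fx=2.9,fy=2.9,interpolation=cv2.INTER_CUBIC))
```

```text
(no output)
```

View pics/c1.png

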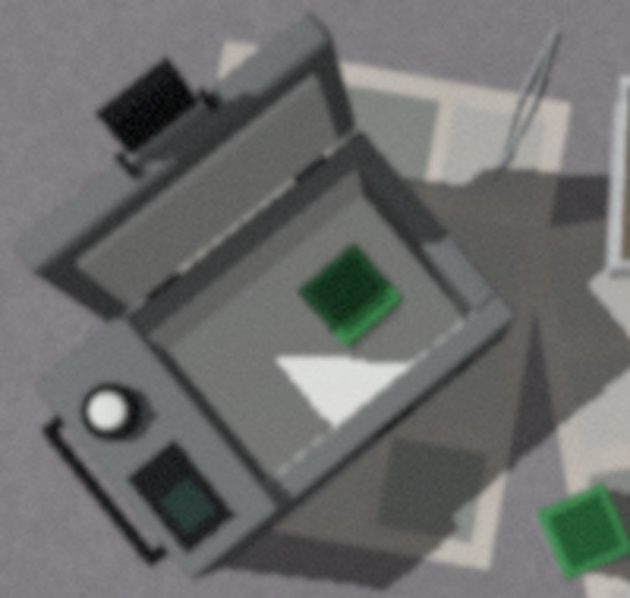

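View pics/c2.png

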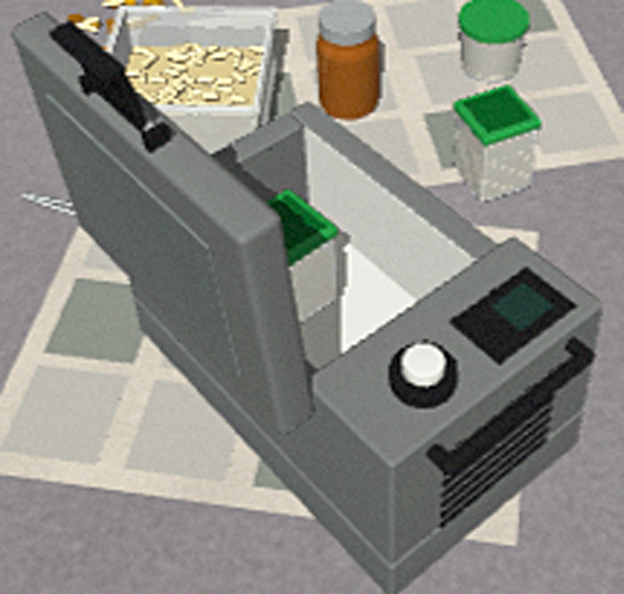

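```bash
cat > h.py <<'E'
import numpy as np
from plant import r
from scipy.spatial.transform import Rotation as R
from scipy.optimize import least_squares
C={n:r.camera_params(n) for n in("top","side")}
def proj(n,P):
    c=C[n]; p=R.from_quat(c["attitude"]).inv().apply(np.atleast_2d(P)-c["position"])
    return np.c_[c["fx"]*p[:,0]/p[:,2]+c["cx"],c["fy"]*p[:,1]/p[:,2]+c["cy"]]
def w2(T,L): # T=x,y,yaw
    return R.from_euler('z',T[2]).apply(np.atleast_2d(L))+[T[0],T[1],0]
def ct(u,v): return [164.5+(u+.5)/3.15,94.5+(v+.5)/3.15]
def cs(u,v): return [194.5+(u+.5)/2.9,149.5+(v+.5)/2.9]
E
cat > fit.py <<'E'
from h import *
F=[("top",(-92,152,165),ct(195,575)),("top",(-92,-152,145),ct(512,315)),("top",(92,152,165),ct(38,385)),("top",(-92,70,165),ct(286,503)),
("side",(92,152,165),cs(390,467)),("side",(-92,152,165),cs(604,299)),("side",(92,152,0),cs(392,593)),("side",(-92,-152,145),cs(305,102)),("side",(-92,70,165),cs(515,237))]
def res(T,F): return np.concatenate([proj(n,w2(T,np.array(l)/1e3))[0]-p for n,l,p in F])
s=least_squares(res,[.5,.1,-2.2],args=(F,),loss='soft_l1'); f=s.x
print("freezer",f,np.round(res(f,F).reshape(-1,2),1).tolist())
for z in (.168,.172,.176): print("btn",z,proj("top",w2(f,[.038,.120,z])),ct(105,410),proj("side",w2(f,[.038,.120,z])),cs(424,363))
# tubs: lid-top corners
def tub(F0,z,x0):
    c=[(29,29),(29,-29),(-29,-29),(-29,29)]
    G=[]
    def rr(T):
        o=[]
        for n,p in F0:
            q=proj(n,w2(T,[(a/1e3,b/1e3,z) for a,b in c]))-p
            o.append(q[np.argmin((q**2).sum(1))])
        return np.concatenate(o)
    best=min((least_squares(rr,[x0[0],x0[1],a]) for a in np.arange(0,1.5,.3)),key=lambda s:s.cost); return best.x,np.round(best.fun,1)
print("tub",tub([("top",ct(540,515)),("top",ct(600,487)),("top",ct(570,578)),("side",cs(455,105)),("side",cs(507,88)),("side",cs(541,120)),("side",cs(492,140))],.08,(.3,-.13)))
t,e=tub([("top",ct(355,243)),("top",ct(300,290)),("top",ct(397,285)),("top",ct(345,328)),("side",cs(338,228)),("side",cs(287,192))],.13,(.48,.05));print("stored",t,e)
d=R.from_euler('z',-f[2]).apply([t[0]-f[0],t[1]-f[1],0]);print("stored local",d*1e3,t[2]-f[2])
# lid angle: free-edge corners, outer face (side view left top & near), top view
def lid(q,y,r_,t_): return w2(f,[(92-r_*np.cos(q)+t_*np.sin(q))/1e3,y/1e3,(145+r_*np.sin(q)+t_*np.cos(q))/1e3])
for q in (1.45,1.5,1.55,1.6,1.65):
    print(q,[proj("side",lid(q,y,184,28))[0].round(1) for y in(-152,86)],[proj("top",lid(q,y,184,28))[0].round(1) for y in(-152,86)],[proj("side",lid(q,y,184,0))[0].round(1) for y in(-152,86)],[proj("top",lid(q,y,184,0))[0].round(1) for y in(-152,86)])
print("obs side outer",cs(15,25),cs(240,240),"top",ct(310,14),ct(20,250),"inner side",cs(50,12),cs(288,205),'top',ct(325,40),ct(38,268))
# jar, pot
for n,p,z in(("jar",(398,210),.105),("pot",(415,269),.063)):
    s=least_squares(lambda T:(proj("top",[T[0],T[1],z])[0]-p),[.4,-.2]);print(n,s.x)
E
python3 fit.py
```

```text
freezer [0.56401868 0.06828685 0.67733335] [[-0.6, 1.6], [2.0, -1.4], [-2.1, -1.2], [-1.0, 0.6], [0.7, -0.9], [0.2, -0.2], [-0.3, 3.8], [0.3, -1.7], [-1.4, -2.6]]
btn 0.168 [[200.45624021 224.83269489]] [197.9920634920635, 224.81746031746033] [[340.41286636 279.05917323]] [340.87931034482756, 274.8448275862069]
btn 0.172 [[200.08686809 224.72819818]] [197.9920634920635, 224.81746031746033] [[340.46167885 277.65669868]] [340.87931034482756, 274.8448275862069]
btn 0.176 [[199.71466222 224.6228998 ]] [197.9920634920635, 224.81746031746033] [[340.51086501 276.24348774]] [340.87931034482756, 274.8448275862069]
tub (array([ 0.41443087, -0.13723425, -0.15467786]), array([-5.1, -4.6, -0.6,  7.5,  6. ,  2.5,  8.2, -1.1, -9.8,  4.8,  1.6,
       -4.8, -5.5,  2.1]))
stored [0.59060115 0.00401092 1.45826003] [-7.   8.6 10.4 -6.3  4.1 -2.4 -6.3  5.9  0.6  4.3 -6.  -3.7]
stored local [-19.56853515 -66.74650274   0.        ] 0.7809266838524725
1.45 [array([213. , 148.8]), array([296.9, 218.7])] [array([273.2, 107.7]), array([177.3, 184.6])] [array([226.7, 144.3]), array([311.5, 211.5])] [array([282
[... 522 characters left out ...]
ray([213.4, 149.7]), array([297.1, 219.6])] [array([273.3, 108.1]), array([177.7, 184.9])]
1.65 [array([195.1, 159.3]), array([276.8, 233.4])] [array([261.4,  94.5]), array([166. , 170.5])] [array([208.9, 151.9]), array([292.1, 222.9])] [array([270.4, 104.7]), array([174.7, 181.3])]
obs side outer [199.8448275862069, 158.29310344827587] [277.4310344827586, 232.4310344827586] top [263.07142857142856, 99.10317460317461] [171.0079365079365, 174.02380952380952] inner side [211.91379310344828, 153.81034482758622] [293.98275862068965, 220.36206896551724] top [267.83333333333337, 107.35714285714286] [176.72222222222223, 179.73809523809524]
jar [ 0.54887107 -0.27618841]
pot [ 0.40519337 -0.32149577]
```

```bash
cat > fit2.py <<'E'
from h import *
from scipy.optimize import linear_sum_assignment as lsa
F=[("top",(-92,152,165),ct(195,577)),("top",(-92,-152,145),ct(512,315)),("top",(92,152,165),ct(37,385)),("top",(-92,70,165),ct(286,503)),
("side",(92,152,165),cs(390,467)),("side",(-92,152,165),cs(604,299)),("side",(-92,-152,145),cs(305,102)),("side",(-92,70,165),cs(515,237))]
B=[("top",ct(106,411)),("side",cs(424,363))]
def L(T,a):  # a: corner inset
    o=[]
    for n,l,p in F:
        l=np.array(l,float); l[:2]-=a*np.sign(l[:2])*np.array([1,0 if l[1]==70 else 1]); o.append(proj(n,w2(T,l/1e3))[0]-p)
    return o
def res(T): return np.concatenate(L(T[:3],T[4])+[proj(n,w2(T[:3],[.038,.12,T[3]]))[0]-p for n,p in B])
s=least_squares(res,[.5,.1,.68,.175,2]); f=s.x
print("freezer",f.round(4),np.round(s.fun.reshape(-1,2),1).tolist())
c=np.array([(29,29),(29,-29),(-29,-29),(-29,29)])/1e3
def tub(obs,z,x0,yaw=None):
    def rr(T):
        T=[*T[:2],yaw if yaw is not None else T[2]]; o=[]
        for n in obs:
            q=proj(n,w2(T,np.c_[c,np.full(4,z)])); p=np.array(obs[n]); D=q[:,None]-p[None]
            i,j=lsa((D**2).sum(2)); o.append((q[i]-p[j])[np.argsort(j)].ravel())
        return np.concatenate(o)
    b=min((least_squares(rr,[*x0,a]) for a in np.arange(0,1.5,.2)),key=lambda s:s.cost); return b.x,b.fun.round(1)
print("tub",tub({"top":[ct(540,515),ct(600,487),ct(570,578),ct(628,550)],"side":[cs(455,105),cs(507,88),cs(541,120),cs(492,140)]},.08,(.41,-.137)))
t,e=tub({"top":[ct(355,243),ct(300,290),ct(397,285),ct(345,328)],"side":[cs(338,228),cs(287,192)]},.13,(.59,.004),f[2]);print("stored",t,e)
print("stored local",R.from_euler('z',-f[2]).apply([t[0]-f[0],t[1]-f[1],0])*1e3)
E
python3 fit2.py
```

```text
freezer [0.563  0.0695 0.6764 0.1816 1.5662] [[-1.1, 0.4], [0.5, -1.0], [-1.4, -0.8], [-2.0, 0.6], [1.3, -1.4], [-0.4, 0.3], [0.7, -0.8], [-1.3, -1.7], [0.3, -0.3], [0.3, -0.1]]
tub (array([ 0.42244799, -0.15811721,  0.43658438]), array([-2.3, -0. , -0.2, -1.7, -1.2,  1.6,  1.7, -0.2, -0.7, -1.2,  0.7,
       -2.2,  1.6, -0.3, -1.3,  0.2]))
stored [0.60901254 0.01842936 0.4       ] [-0.6 -2.8 -2.1 -2.2  1.7  2.5 -0.7  4.5 -1.1 -0.2 -0.7 -2.1]
stored local [  3.89920167 -68.58453655   0.        ]
```

```bash
cat >> h.py <<'E'
FZ=np.array([.563,.0695,.6764])
def tgt(x,y,z,ya,tilt=None):
    """tool down, closing axis y at world angle ya"""
    M=R.from_matrix(np.array([[np.cos(ya+np.pi/2),np.cos(ya),0],[np.sin(ya+np.pi/2),np.sin(ya),0],[0,0,-1.]]))
    if tilt is not None: M=R.from_rotvec(tilt)*M
    return np.array([x,y,z]),M
def go(p,M,quiet=False):
    s=r.get_state(); A=R.from_quat(s["eef_rot"])
    d=A.inv().apply(p-s["tool_pos"]); w=(A.inv()*M).as_rotvec()
    print("xyz",d.round(4).tolist(),"rot",w.round(4).tolist(),"rows",round(np.linalg.norm(d)/.0417,1),round(np.linalg.norm(w)/.125,1),"t",s["clock"],"q",s["q"].round(2))
def fl(l): return w2(FZ,np.array(l)/1e3)[0]
E
python3 -c "
from h import *
go(*tgt(.4224,-.158,.25,.437))"
```

```text
xyz [0.3744, -0.3729, -0.0114] rot [-0.0013, -0.0014, -1.774] rows 12.7 14.2 t 0.1 q [ 1.37  0.69 -0.19  1.57  0.16  0.9  -0.22]
```

Call:
{"op": "carry_out", "data": {"plan": [{"rot": [0,0,-0.9],"xyz": [0.19,-0.19,-0.03],"grip": 0},{"rot": [0,0,-0.9],"xyz": [0.19,-0.19,-0.03],"grip": 0},{"rot": [0,0,-0.9],"xyz": [0.19,-0.19,-0.03],"grip": 0},{"rot": [0,0,-0.9],"xyz": [0.19,-0.19,-0.03],"grip": 0},{"rot": [0,0,-0.9],"xyz": [0.19,-0.19,-0.03],"grip": 0},{"rot": [0,0,-0.9],"xyz": [0.19,-0.19,-0.03],"grip": 0},{"rot": [0,0,-0.9],"xyz": [0.19,-0.19,-0.03],"grip": 0},{"rot": [0,0,-0.9],"xyz": [0.19,-0.19,-0.03],"grip": 0}], "squeeze": 20}}

```text
clock: 0.77
tool_pos: [0.2889, -0.3744, 0.2695]
eef_rot: [0.84, 0.543, 0.001, -0.0]
contact_force: [-0.2, -0.9, 0.1]
opening: 0.997
finger_force: 0.0
```

```bash
python3 -c "
from h import *
go(*tgt(.4224,-.158,.25,.437))"
```

```text
xyz [0.2521, 0.0329, 0.0201] rot [0.0021, -0.0016, -0.8596] rows 6.1 6.9 t 0.7667 q [ 1.14  0.48 -0.48  1.96  0.3   0.77  0.06]
```

Call:
{"op": "carry_out", "data": {"plan": [{"rot": [0,0,-0.86],"xyz": [0.252,0.033,0.02],"grip": 40},{"rot": [0,0,-0.86],"xyz": [0.252,0.033,0.02],"grip": 40},{"rot": [0,0,-0.86],"xyz": [0.252,0.033,0.02],"grip": 40},{"rot": [0,0,-0.86],"xyz": [0.252,0.033,0.02],"grip": 40},{"rot": [0,0,-0.86],"xyz": [0.252,0.033,0.02],"grip": 40},{"rot": [0,0,-0.86],"xyz": [0.252,0.033,0.02],"grip": 40},{"rot": [0,0,-0.86],"xyz": [0.252,0.033,0.02],"grip": 40},{"rot": [0,0,-0.86],"xyz": [0.252,0.033,0.02],"grip": 40}]}}

```text
clock: 1.43
tool_pos: [0.4236, -0.1626, 0.2484]
eef_rot: [0.54, 0.842, 0.001, -0.0]
contact_force: [-0.2, 0.1, -0.5]
opening: 0.842
finger_force: 0.0
```

```bash
cat >> h.py <<'E'
def wray(uv,st):
    """world ray dirs & origin for wrist pixels"""
    c=r.camera_params("wrist"); uv=np.atleast_2d(uv).astype(float); d=(uv-[c["cx"],c["cy"]])/c["fx"]; th=np.linalg.norm(d,axis=1,keepdims=True)
    k=np.c_[d/np.maximum(th,1e-9)*np.sin(th),np.cos(th)]; H=c["hand_eye"]; A=R.from_quat(st["eef_rot"])
    return st["tool_pos"]+A.apply(H[:3,3]), A.apply(k@H[:3,:3].T)
def wpt(uv,st,z):
    o,d=wray(uv,st); return o+d*((z-o[2])/d[:,2])[:,None]
E
python3 - <<'E'
from h import *
import cv2,json
s=r.get_state(); im=r.snapshot("wrist")[:,:,::-1].copy(); cv2.imwrite("pics/w1.png",im)
json.dump({k:np.array(s[k]).tolist() for k in("eef_rot","tool_pos")},open("w1.json","w"))
h=cv2.cvtColor(im,cv2.COLOR_BGR2HSV); m=cv2.inRange(h,(50,120,30),(75,255,255))
n,l,st,c=cv2.connectedComponentsWithStats(m); 
for i in range(1,n):
    if st[i,4]>300:
        print(st[i],c[i]); 
        ct_=np.argwhere(l==i)[:,::-1].astype(np.float32); b=cv2.boxPoints(cv2.minAreaRect(ct_)); print(b.round(0).tolist(), wpt(b,s,.08).round(4).tolist())
go(*tgt(.4224,-.158,.25,.437))
E
```

```text
[ 523   86   44   59 2000] [544.6115 114.051 ]
[[522.0, 91.0], [560.0, 85.0], [568.0, 139.0], [530.0, 145.0]] [[0.5939, 0.0408, 0.08], [0.6474, 0.0846, 0.08], [0.6945, 0.0314, 0.08], [0.6358, -0.0097, 0.08]]
[240 261  37  26 748] [257.93850267 275.23262032]
[[240.0, 261.0], [276.0, 261.0], [276.0, 286.0], [240.0, 286.0]] [[0.381, -0.2832, 0.08], [0.419, -0.2645, 0.08], [0.4314, -0.2959, 0.08], [0.392, -0.3159, 0.08]]
xyz [0.0061, 0.003, -0.0018] rot [-0.0009, -0.0007, -0.0154] rows 0.2 0.1 t 1.4833 q [ 0.72  0.52 -0.69  2.03  0.48  0.75  0.16]
```

View pics/w1.png

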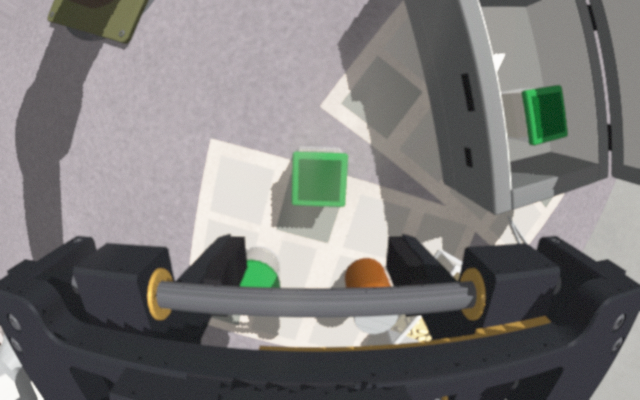

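The wrist picture shows the tub lid square-on at (292–347, 152–207) and the stored tub's lid at (523–567, 86–144). The jar and pot sit beyond the fingers.

Run:
```python
from h import *
import json
s={k:np.array(v) for k,v in json.load(open("w1.json")).items()}
P=wpt([(292,152),(347.5,152),(347.5,207),(292.5,206.5)],s,.08); print(P.round(4), P.mean(0))
e=np.diff(np.r_[P,P[:1]],axis=0); print(np.linalg.norm(e,axis=1), np.degrees(np.arctan2(e[:,1],e[:,0])), np.arctan2(s["eef_rot"][1],s["eef_rot"][0])*2-np.pi/2)
Q=wpt([(525,91),(560,86),(568,138),(532,144)],s,.13); L=R.from_euler('z',-FZ[2]).apply(Q-[FZ[0],FZ[1],0]); print("stored local",L.round(4),L.mean(0))
c=wpt([(503,212),(461,0),(503,212),(478,0)],s,.145);print("rim corner front -y local",R.from_euler('z',-FZ[2]).apply(c-[FZ[0],FZ[1],0]).round(4))
```

```text
[[ 0.3869 -0.1439  0.08  ]
 [ 0.4383 -0.1203  0.08  ]
 [ 0.464  -0.173   0.08  ]
 [ 0.4106 -0.1969  0.08  ]] [ 0.42495305 -0.15853023  0.08      ]
[0.05663262 0.058699   0.0585111  0.05803567] [  24.69750537  -64.02567055 -155.94050662  114.13785819] 0.43030906705670935
stored local [[-0.0289 -0.0397  0.13  ]
 [ 0.0247 -0.0393  0.13  ]
 [ 0.0283 -0.0968  0.13  ]
 [-0.0287 -0.094   0.13  ]] [-0.00116378 -0.06747357  0.13      ]
rim corner front -y local [[-0.0826 -0.1496  0.145 ]
 [-0.0887  0.0509  0.145 ]
 [-0.0826 -0.1496  0.145 ]
 [-0.0705  0.0503  0.145 ]]
```

```bash
python3 -c "
from h import *
go(*tgt(.4242,-.1584,.056,.43))"
```

```text
xyz [0.0049, 0.0047, 0.1922] rot [-0.0009, -0.0007, -0.0084] rows 4.6 0.1 t 1.4833 q [ 0.72  0.52 -0.69  2.03  0.48  0.75  0.16]
```

Call:
{"op": "carry_out", "data": {"plan": [{"rot": [0,0,-0.008],"xyz": [0.005,0.004,0.03],"grip": 20},{"rot": [0,0,-0.008],"xyz": [0.005,0.004,0.07],"grip": 20},{"rot": [0,0,-0.008],"xyz": [0.005,0.004,0.1],"grip": 20},{"rot": [0,0,-0.008],"xyz": [0.005,0.004,0.125],"grip": 20},{"rot": [0,0,-0.008],"xyz": [0.005,0.004,0.125],"grip": 20}]}}

```text
clock: 1.9
tool_pos: [0.4201, -0.1609, 0.1203]
eef_rot: [0.542, 0.84, -0.003, -0.003]
contact_force: [-1.6, -0.3, -1.0]
opening: 0.921
finger_force: 0.0
```

```bash
python3 -c "
from h import *
go(*tgt(.4242,-.1584,.056,.43))"
```

```text
xyz [0.0004, 0.0053, 0.0642] rot [-0.008, -0.003, -0.0057] rows 1.5 0.1 t 1.9 q [ 0.54  0.72 -0.44  2.17  0.77  0.42 -0.11]
```

Call:
{"op": "carry_out", "data": {"plan": [{"rot": [0,0,0],"xyz": [0,0.001,0.02],"grip": 20},{"rot": [0,0,0],"xyz": [0,0.001,0.045],"grip": 20},{"rot": [0,0,0],"xyz": [0,0.001,0.065],"grip": 20},{"rot": [0,0,0],"xyz": [0,0.001,0.068],"grip": 20},{"rot": [0,0,0],"xyz": [0,0.001,0.068],"grip": 20}]}}

```text
clock: 2.32
tool_pos: [0.4243, -0.1597, 0.0559]
eef_rot: [0.541, 0.841, -0.001, 0.0]
contact_force: [-0.4, -1.0, 0.6]
opening: 0.921
finger_force: 0.0
```

```bash
python3 -c "
from h import *
go(*tgt(.4242,-.1584,.056,.43))"
```

```text
xyz [0.0012, 0.0005, -0.0001] rot [-0.0019, 0.0014, -0.0021] rows 0.0 0.0 t 2.3167 q [ 0.39  0.84 -0.21  2.2   0.95  0.2  -0.27]
```

Call:
{"op": "carry_out", "data": {"plan": [{"rot": [0,0,0],"xyz": [0.001,0,0],"grip": 130},{"rot": [0,0,0],"xyz": [0.001,0,0],"grip": 130},{"rot": [0,0,0],"xyz": [0.001,0,0],"grip": 130},{"rot": [0,0,0],"xyz": [0.001,0,0],"grip": 130},{"rot": [0,0,0],"xyz": [0.001,0,0],"grip": 130},{"rot": [0,0,0],"xyz": [0.001,0,-0.003],"grip": 130},{"rot": [0,0,0],"xyz": [0.001,0,-0.01],"grip": 130},{"rot": [0,0,0],"xyz": [0.001,0,-0.02],"grip": 130}], "squeeze": 20}}

```text
clock: 2.98
tool_pos: [0.4236, -0.1572, 0.0757]
eef_rot: [0.539, 0.842, -0.0, -0.001]
contact_force: [-0.3, -0.3, -1.7]
opening: 0.652
finger_force: 19.9
```

```bash
python3 -c "
from h import *
p=fl([-15,14,0])
print(p);go(*tgt(.4242,-.1584,.26,.53)); go(*tgt(p[0],p[1],.26,.6764))"
```

```text
[0.54253867 0.07102779 0.        ]
xyz [-0.0012, -0.0003, -0.1843] rot [-0.0016, -0.0008, -0.0987] rows 4.4 0.8 t 2.9833 q [ 0.44  0.8  -0.3   2.2   0.91  0.27 -0.23]
xyz [0.1577, 0.2031, -0.1845] rot [-0.0015, -0.0009, -0.2451] rows 7.6 2.0 t 2.9833 q [ 0.44  0.8  -0.3   2.2   0.91  0.27 -0.23]
```

Call:
{"op": "carry_out", "data": {"plan": [{"rot": [0,0,0],"xyz": [0,0,-0.04],"grip": 130},{"rot": [0,0,0],"xyz": [0,0,-0.08],"grip": 130},{"rot": [0,0,-0.05],"xyz": [0,0,-0.12],"grip": 130},{"rot": [0,0,-0.1],"xyz": [0.0,0.02,-0.16],"grip": 130},{"rot": [0,0,-0.15],"xyz": [0.01,0.05,-0.18],"grip": 130},{"rot": [0,0,-0.2],"xyz": [0.03,0.08,-0.18],"grip": 130},{"rot": [0,0,-0.245],"xyz": [0.06,0.1,-0.18],"grip": 130},{"rot": [0,0,-0.245],"xyz": [0.09,0.12,-0.18],"grip": 130}]}}

```text
clock: 3.65
tool_pos: [0.4959, -0.0247, 0.2561]
eef_rot: [0.433, 0.901, 0.0, 0.0]
contact_force: [-0.3, -0.5, -2.8]
opening: 0.655
finger_force: 19.9
```

```bash
python3 -c "
from h import *
p=fl([-15,14,0])
go(*tgt(p[0],p[1],.255,.6764))"
```

```text
xyz [0.0455, 0.0962, 0.0011] rot [0.0003, 0.0001, -0.0009] rows 2.6 0.0 t 3.65 q [ 0.44  0.59 -0.77  1.91  0.53  0.86  0.07]
```

Call:
{"op": "carry_out", "data": {"plan": [{"rot": [0,0,0],"xyz": [0.015,0.03,0],"grip": 130},{"rot": [0,0,0],"xyz": [0.025,0.055,0],"grip": 130},{"rot": [0,0,0],"xyz": [0.034,0.075,0],"grip": 130},{"rot": [0,0,0],"xyz": [0.036,0.08,0],"grip": 130},{"rot": [0,0,0],"xyz": [0.036,0.08,0],"grip": 130},{"rot": [0,0,0],"xyz": [0.036,0.08,0],"grip": 130}]}}

```text
clock: 4.15
tool_pos: [0.5346, 0.0514, 0.2553]
eef_rot: [0.433, 0.902, -0.001, -0.001]
contact_force: [0.5, -0.7, -2.3]
opening: 0.654
finger_force: 19.9
```

Run:
```python
from h import *
import cv2,json
s=r.get_state();cv2.imwrite("pics/w2.png",r.snapshot("wrist")[:,:,::-1]); cv2.imwrite("pics/s2.png",r.snapshot("side")[:,:,::-1])
json.dump({k:np.array(s[k]).tolist() for k in("eef_rot","tool_pos")},open("w2.json","w"))
p=fl([-15,14,0])
go(*tgt(p[0],p[1],.255,.6764))
```

```text
xyz [0.0111, 0.0189, 0.0003] rot [-0.0026, 0.0005, -0.0025] rows 0.5 0.0 t 4.25 q [ 0.27  0.64 -0.75  1.79  0.53  0.93 -0.04]
```

View pics/w2.png

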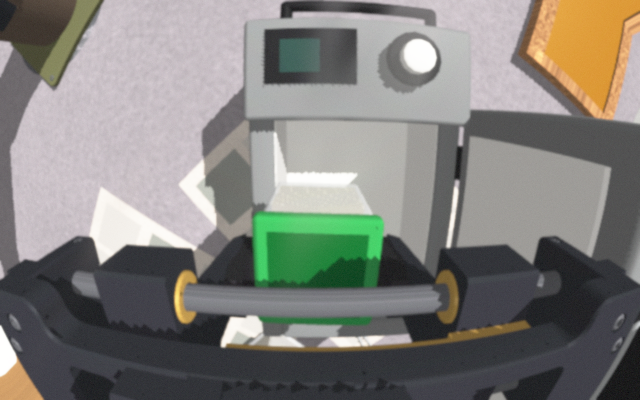

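The wrist picture shows the held tub over the well. The shoulder corners are at (246,20), (470,30), (246,120) and (468,122), and the button is at (418,57).

Run:
```python
from h import *
import json
s={k:np.array(v) for k,v in json.load(open("w2.json")).items()}
loc=lambda P:(R.from_euler('z',-FZ[2]).apply(P-[FZ[0],FZ[1],0])*1e3).round(1)
print(loc(wpt([(246,20),(470,30),(246,119),(468,122)],s,.165)), loc(wpt([(418,57)],s,.180)))
print("well edge front/rear @145", loc(wpt([(274,122),(440,124)],s,.145)), "tub lid", loc(wpt([(254,214),(383,218)],s,s['tool_pos'][2]+.024)))
```

```text
[[-88.5 151.1 165. ]
 [ 91.3 152.  165. ]
 [-88.5  72.  165. ]
 [ 89.3  73.6 165. ]] [[ 39.2 119.4 180. ]]
well edge front/rear @145 [[-69.5  68.5 145. ]
 [ 72.   69.8 145. ]] tub lid [[-60.5  33.8 279.3]
 [ -6.2  32.  279.3]]
```

Call:
{"op": "carry_out", "data": {"plan": [{"rot": [0,0,0],"xyz": [0.008,0.012,0],"grip": 130},{"rot": [0,0,0],"xyz": [0.009,0.013,0],"grip": 130},{"rot": [0,0,0],"xyz": [0.009,0.013,0.02],"grip": 130},{"rot": [0,0,0],"xyz": [0.009,0.013,0.035],"grip": 130},{"rot": [0,0,0],"xyz": [0.009,0.013,0.035],"grip": 130},{"rot": [0,0,0],"xyz": [0.009,0.013,0.035],"grip": 130}]}}

```text
clock: 4.75
tool_pos: [0.5394, 0.0666, 0.2204]
eef_rot: [0.433, 0.901, -0.001, -0.001]
contact_force: [0.2, 0.1, -2.0]
opening: 0.651
finger_force: 19.9
```

Run:
```python
from h import *
p=fl([-15,15,0])
go(*tgt(p[0],p[1],.107,.6764))
```

```text
xyz [0.0024, 0.0055, 0.1134] rot [-0.0021, -0.0003, -0.0012] rows 2.7 0.0 t 4.75 q [ 0.21  0.69 -0.71  1.82  0.58  0.86 -0.11]
```

Call:
{"op": "carry_out", "data": {"plan": [{"rot": [0,0,0],"xyz": [0.002,0.004,0.015],"grip": 130},{"rot": [0,0,0],"xyz": [0.002,0.004,0.035],"grip": 130},{"rot": [0,0,0],"xyz": [0.002,0.004,0.055],"grip": 130},{"rot": [0,0,0],"xyz": [0.002,0.004,0.075],"grip": 130},{"rot": [0,0,0],"xyz": [0.002,0.004,0.09],"grip": 130},{"rot": [0,0,0],"xyz": [0.002,0.004,0.1],"grip": 130},{"rot": [0,0,0],"xyz": [0.002,0.004,0.1],"grip": 130},{"rot": [0,0,0],"xyz": [0.002,0.004,0.1],"grip": 130}]}}

```text
clock: 5.42
tool_pos: [0.5424, 0.072, 0.1213]
eef_rot: [0.433, 0.901, 0.0, 0.0]
contact_force: [-0.8, 0.0, -1.9]
opening: 0.655
finger_force: 19.9
```

Run:
```python
from h import *
p=fl([-15,15,0])
go(*tgt(p[0],p[1],.107,.6764))
```

```text
xyz [0.0002, -0.0005, 0.0143] rot [0.0007, 0.0004, -0.0008] rows 0.3 0.0 t 5.4167 q [ 0.13  0.82 -0.59  1.89  0.73  0.66 -0.24]
```

Lowering the last 15 mm slowly.

Call:
{"op": "carry_out", "data": {"plan": [{"rot": [0,0,0],"xyz": [0,0,0.004],"grip": 130},{"rot": [0,0,0],"xyz": [0,0,0.008],"grip": 130},{"rot": [0,0,0],"xyz": [0,0,0.011],"grip": 130},{"rot": [0,0,0],"xyz": [0,0,0.013],"grip": 130},{"rot": [0,0,0],"xyz": [0,0,0.014],"grip": 130},{"rot": [0,0,0],"xyz": [0,0,0.0145],"grip": 130},{"rot": [0,0,0],"xyz": [0,0,0.0145],"grip": 130}]}}

```text
clock: 6.0
tool_pos: [0.5419, 0.072, 0.1067]
eef_rot: [0.433, 0.902, -0.0, 0.0]
contact_force: [-1.1, -1.3, 3.7]
opening: 0.652
finger_force: 19.9
```

Call:
{"op": "carry_out", "data": {"plan": [{"rot": [0,0,0],"xyz": [0,0,0],"grip": 62},{"rot": [0,0,0],"xyz": [0,0,0],"grip": 62},{"rot": [0,0,0],"xyz": [0,0,0],"grip": 62},{"rot": [0,0,0],"xyz": [0,0,-0.01],"grip": 62},{"rot": [0,0,0],"xyz": [0,0,-0.03],"grip": 62},{"rot": [0,0,0],"xyz": [0,0,-0.06],"grip": 62},{"rot": [0,0,0],"xyz": [0,0,-0.1],"grip": 62},{"rot": [0,0,0],"xyz": [0,0,-0.14],"grip": 62}]}}

```text
clock: 6.67
tool_pos: [0.5411, 0.072, 0.2479]
eef_rot: [0.432, 0.902, -0.0, -0.001]
contact_force: [1.3, -0.0, 0.2]
opening: 0.757
finger_force: 0.0
```

Run:
```python
from h import *
import cv2
s=r.get_state();a=r.snapshot("side");t=r.snapshot("top")
a=cv2.resize(a[140:350,190:410],None,fx=1.9,fy=1.9); t=cv2.resize(t[95:285,165:365],None,fx=1.9,fy=1.9)
h=max(len(a),len(t)); pad=lambda x:cv2.copyMakeBorder(x,0,h-len(x),0,0,0)
cv2.imwrite("pics/m3.png",np.hstack([pad(a),pad(t)])[:,:,::-1])
print(s["tool_pos"],s["contact_force"])
```

```text
[0.54113647 0.07200924 0.24791546] [ 1.29569936 -0.0491934   0.24401026]
```

View pics/m3.png

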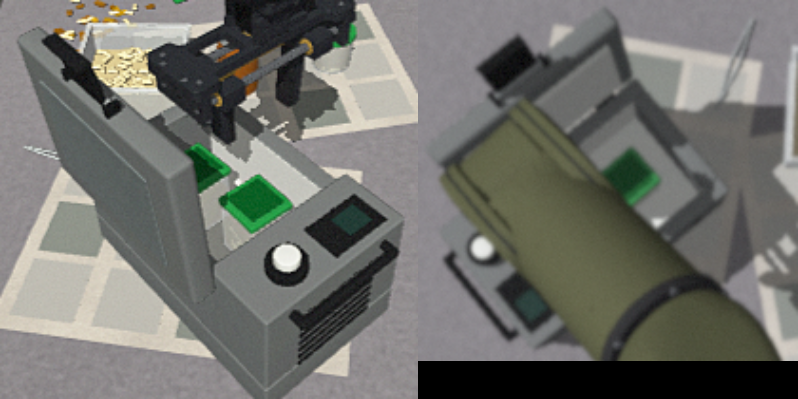

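Both tubs are upright in the well with the lid still open. Next I go over the lid's top edge, clear of the latch, and get behind it.

```bash
cat >> h.py <<'E'
def where():
    s=r.get_state(); return (R.from_euler('z',-FZ[2]).apply(s["tool_pos"]-[FZ[0],FZ[1],0])*1e3).round(1)
def gl(x,y,z,tilt=None):
    p=fl([x,y,z]); print("local now",where(),"->",x,y,z); go(*tgt(*p,FZ[2],tilt))
E
python3 -c "
from h import *
gl(-25,45,365); gl(158,45,365)"
```

```text
local now [-10.8  14.7 252.8] -> -25 45 365
xyz [0.0298, -0.0129, -0.1125] rot [0.0117, 0.0044, -0.0004] rows 2.8 0.1 t 6.7667 q [ 0.22  0.65 -0.74  1.77  0.54  0.92 -0.08]
local now [-10.8  14.7 252.8] -> 158 45 365
xyz [0.0298, 0.1701, -0.1103] rot [0.0117, 0.0044, -0.0004] rows 4.9 0.1 t 6.7667 q [ 0.22  0.65 -0.74  1.77  0.54  0.92 -0.08]
```

Call:
{"op": "carry_out", "data": {"plan": [{"rot": [0,0,0],"xyz": [0.01,-0.01,-0.03],"grip": 255},{"rot": [0,0,0],"xyz": [0.02,-0.01,-0.06],"grip": 255},{"rot": [0,0,0],"xyz": [0.03,-0.01,-0.09],"grip": 255},{"rot": [0,0,0],"xyz": [0.03,-0.01,-0.115],"grip": 255},{"rot": [0,0,0],"xyz": [0.03,-0.01,-0.115],"grip": 255},{"rot": [0,0,0],"xyz": [0.03,-0.01,-0.115],"grip": 255}]}}

```text
clock: 7.27
tool_pos: [0.5157, 0.0894, 0.3624]
eef_rot: [0.433, 0.902, 0.001, 0.001]
contact_force: [-1.4, -0.2, -0.6]
opening: 0.324
finger_force: 0.0
```

```bash
python3 -c "
from h import *
gl(158,45,365)"
```

```text
local now [-24.4  45.1 362.4] -> 158 45 365
xyz [-0.0001, 0.1824, -0.0022] rot [0.0023, 0.0016, -0.0003] rows 4.4 0.0 t 7.2667 q [ 0.25  0.5  -0.83  1.67  0.4   1.14 -0.01]
```

Call:
{"op": "carry_out", "data": {"plan": [{"rot": [0,0,0],"xyz": [0,0.035,-0.004],"grip": 255},{"rot": [0,0,0],"xyz": [0,0.07,-0.004],"grip": 255},{"rot": [0,0,0],"xyz": [0,0.105,-0.004],"grip": 255},{"rot": [0,0,0],"xyz": [0,0.14,-0.004],"grip": 255},{"rot": [0,0,0],"xyz": [0,0.17,-0.004],"grip": 255},{"rot": [0,0,0],"xyz": [0,0.182,-0.004],"grip": 255},{"rot": [0,0,0],"xyz": [0,0.182,-0.004],"grip": 255},{"rot": [0,0,0],"xyz": [0,0.182,-0.004],"grip": 255}]}}

```text
clock: 7.93
tool_pos: [0.6567, 0.2029, 0.3629]
eef_rot: [0.432, 0.902, -0.001, -0.001]
contact_force: [1.2, 0.3, -0.7]
opening: 0.007
finger_force: 0.0
```

```bash
python3 -c "
from h import *
gl(158,45,295); print(r.get_state()['opening'])"
```

```text
local now [156.6  45.3 362.9] -> 158 45 295
xyz [-0.0004, 0.0017, 0.0679] rot [-0.0036, -0.0008, 0.0004] rows 1.6 0.0 t 7.9333 q [-0.05  0.76 -0.74  1.14  0.49  1.41 -0.04]
0.006763510568004613
```

Call:
{"op": "carry_out", "data": {"plan": [{"rot": [0,0,0],"xyz": [0,0.001,0.02],"grip": 255},{"rot": [0,0,0],"xyz": [0,0.001,0.045],"grip": 255},{"rot": [0,0,0],"xyz": [0,0.001,0.067],"grip": 255},{"rot": [0,0,0],"xyz": [0,0.001,0.067],"grip": 255},{"rot": [0,0,0],"xyz": [0,-0.008,0.067],"grip": 255},{"rot": [0,0,0],"xyz": [0,-0.018,0.067],"grip": 255},{"rot": [0,0,0],"xyz": [0,-0.028,0.067],"grip": 255},{"rot": [0,0,0],"xyz": [0,-0.038,0.067],"grip": 255}]}}

```text
clock: 8.6
tool_pos: [0.6286, 0.1796, 0.3007]
eef_rot: [0.433, 0.901, 0.003, 0.002]
contact_force: [2.3, 3.3, 3.3]
opening: 0.009
finger_force: 2.1
```

```bash
python3 -c "
from h import *
gl(120,45,295); s=r.get_state();print(s['opening'],R.from_euler('z',-FZ[2]).apply(s['contact_force']))"
```

```text
local now [120.1  44.8 300.7] -> 120 45 295
xyz [0.0002, -0.0002, 0.0057] rot [0.0059, 0.0007, -0.0011] rows 0.1 0.0 t 8.6 q [ 0.02  0.75 -0.75  1.38  0.52  1.21 -0.1 ]
0.00907620312473859 [3.89232258 1.0976588  3.29413602]
```

```bash
python3 -c "
import numpy as np
for q in np.arange(1.5,-.01,-.1): print(round(q,1),'dy',round((92-155*np.cos(q)+33*np.sin(q)-120)/1e3,3),'dz',round((300.7-145-155*np.sin(q)-28*np.cos(q))/1e3,3))"
```

```text
1.5 dy -0.006 dz -0.001
1.4 dy -0.022 dz -0.002
1.3 dy -0.038 dz -0.001
1.2 dy -0.053 dz 0.001
1.1 dy -0.069 dz 0.005
1.0 dy -0.084 dz 0.01
0.9 dy -0.098 dz 0.017
0.8 dy -0.112 dz 0.025
0.7 dy -0.125 dz 0.034
0.6 dy -0.137 dz 0.045
0.5 dy -0.148 dz 0.057
0.4 dy -0.158 dz 0.07
0.3 dy -0.166 dz 0.083
0.2 dy -0.173 dz 0.097
0.1 dy -0.179 dz 0.112
-0.0 dy -0.183 dz 0.128
```

Call:
{"op": "carry_out", "data": {"plan": [{"rot": [0,0,0],"xyz": [0,-0.014,-0.001],"grip": 255},{"rot": [0,0,0],"xyz": [0,-0.026,-0.001],"grip": 255},{"rot": [0,0,0],"xyz": [0,-0.038,-0.001],"grip": 255},{"rot": [0,0,0],"xyz": [0,-0.05,0.001],"grip": 255},{"rot": [0,0,0],"xyz": [0,-0.062,0.003],"grip": 255},{"rot": [0,0,0],"xyz": [0,-0.074,0.007],"grip": 255},{"rot": [0,0,0],"xyz": [0,-0.084,0.01],"grip": 255},{"rot": [0,0,0],"xyz": [0,-0.091,0.014],"grip": 255}]}}

```text
clock: 9.27
tool_pos: [0.5566, 0.1217, 0.286]
eef_rot: [0.433, 0.901, 0.001, 0.001]
contact_force: [-0.0, 0.9, 2.8]
opening: 0.003
finger_force: 1.3
```

```bash
python3 -c "
from h import *
s=r.get_state();print(where(),s['opening'],R.from_euler('z',-FZ[2]).apply(s['contact_force']),s['q'].round(2))"
```

```text
[ 27.7  44.7 286. ] 0.0028999688283538627 [0.56856318 0.74151279 2.77783528] [ 0.15  0.65 -0.77  1.66  0.51  1.04 -0.11]
```

Call:
{"op": "carry_out", "data": {"plan": [{"rot": [0,0,0],"xyz": [0,-0.01,0.005],"grip": 255},{"rot": [0,0,0],"xyz": [0,-0.021,0.011],"grip": 255},{"rot": [0,0,0],"xyz": [0,-0.031,0.018],"grip": 255},{"rot": [0,0,0],"xyz": [0,-0.041,0.026],"grip": 255},{"rot": [0,0,0],"xyz": [0,-0.05,0.035],"grip": 255},{"rot": [0,0,0],"xyz": [0,-0.058,0.044],"grip": 255},{"rot": [0,0,0],"xyz": [0,-0.065,0.053],"grip": 255},{"rot": [0,0,0],"xyz": [0,-0.071,0.062],"grip": 255}]}}

```text
clock: 9.93
tool_pos: [0.5014, 0.0773, 0.2228]
eef_rot: [0.433, 0.901, 0.0, 0.001]
contact_force: [0.8, 1.5, 0.7]
opening: 0.002
finger_force: 0.5
```

```bash
python3 -c "
from h import *
gl(-63,45,173);s=r.get_state();print(where(),s['opening'],R.from_euler('z',-FZ[2]).apply(s['contact_force']),s['q'].round(2))"
```

```text
local now [-43.1  44.6 222.8] -> -63 45 173
xyz [0.0004, -0.0199, 0.0498] rot [0.0015, 0.0013, -0.0011] rows 1.3 0.0 t 9.9333 q [ 0.21  0.64 -0.74  1.92  0.59  0.81 -0.18]
[-43.1  44.6 222.8] 0.002024965543174603 [1.50312351 0.67235714 0.65493289] [ 0.21  0.64 -0.74  1.92  0.59  0.81 -0.18]
```

Call:
{"op": "carry_out", "data": {"plan": [{"rot": [0,0,0],"xyz": [0,-0.005,0.009],"grip": 255},{"rot": [0,0,0],"xyz": [0,-0.009,0.018],"grip": 255},{"rot": [0,0,0],"xyz": [0,-0.012,0.026],"grip": 255},{"rot": [0,0,0],"xyz": [0,-0.015,0.034],"grip": 255},{"rot": [0,0,0],"xyz": [0,-0.017,0.041],"grip": 255},{"rot": [0,0,0],"xyz": [0,-0.018,0.046],"grip": 255},{"rot": [0,0,0],"xyz": [0,-0.018,0.049],"grip": 255},{"rot": [0,0,0],"xyz": [0,-0.018,0.05],"grip": 255}]}}

```text
clock: 10.6
tool_pos: [0.4866, 0.0658, 0.1733]
eef_rot: [0.433, 0.902, -0.002, 0.0]
contact_force: [-5.8, -4.1, 28.7]
opening: 0.001
finger_force: 13.9
```

Call:
{"op": "carry_out", "data": {"plan": [{"rot": [0,0,0],"xyz": [0,0,0],"grip": 255},{"rot": [0,0,0],"xyz": [0,0,-0.01],"grip": 255},{"rot": [0,0,0],"xyz": [0,0,-0.03],"grip": 255},{"rot": [0,0,0],"xyz": [0,0,-0.06],"grip": 255},{"rot": [0,0,0],"xyz": [0,0,-0.08],"grip": 255},{"rot": [0,0,0],"xyz": [0,0,-0.08],"grip": 255}]}}

```text
clock: 11.1
tool_pos: [0.4894, 0.068, 0.2559]
eef_rot: [0.433, 0.902, 0.002, 0.003]
contact_force: [0.6, 0.3, 1.5]
opening: 0.001
finger_force: 0.0
```

Run:
```python
from h import *
import cv2,json
s=r.get_state();cv2.imwrite("pics/w4.png",r.snapshot("wrist")[:,:,::-1])
json.dump({k:np.array(s[k]).tolist() for k in("eef_rot","tool_pos")},open("w4.json","w"))
gl(-137,-33,260)
```

```text
local now [-59.5  44.8 254. ] -> -137 -33 260
xyz [-0.0779, -0.0774, -0.0061] rot [0.004, 0.0019, -0.0007] rows 2.6 0.0 t 11.15 q [ 0.26  0.58 -0.78  1.92  0.54  0.85 -0.13]
```

View pics/w4.png

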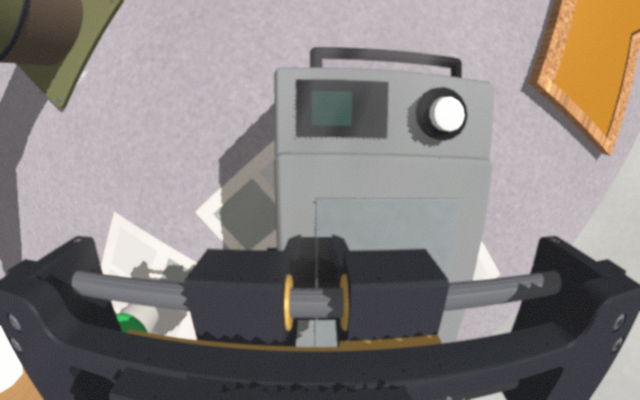

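The wrist picture shows the lid seated flush, its seam at row 155, and the button clear at (447,115). Now the latch.

Call:
{"op": "carry_out", "data": {"plan": [{"rot": [0,0,0],"xyz": [-0.025,-0.025,-0.006],"grip": 255},{"rot": [0,0,0],"xyz": [-0.05,-0.05,-0.006],"grip": 255},{"rot": [0,0,0],"xyz": [-0.078,-0.077,-0.006],"grip": 255},{"rot": [0,0,0],"xyz": [-0.078,-0.077,-0.006],"grip": 255},{"rot": [0,0,0],"xyz": [-0.078,-0.077,-0.006],"grip": 255},{"rot": [0,0,0],"xyz": [-0.078,-0.077,-0.006],"grip": 255}]}}

```text
clock: 11.65
tool_pos: [0.4756, -0.0421, 0.2575]
eef_rot: [0.433, 0.902, 0.0, -0.001]
contact_force: [0.1, 0.4, 0.6]
opening: 0.006
finger_force: 0.0
```

Run:
```python
from h import *
import cv2
t=r.snapshot("side"); cv2.imwrite("pics/s5.png",cv2.resize(t[130:340,200:420],None,fx=2.5,fy=2.5)[:,:,::-1])
gl(-137,-33,122)
```

```text
local now [-137.3  -31.8  257.8] -> -137 -33 122
xyz [-0.0013, 0.0002, 0.1358] rot [0.0002, -0.0011, 0.0013] rows 3.3 0.0 t 11.7 q [ 0.5   0.57 -0.8   1.95  0.54  0.85  0.09]
```

View pics/s5.png

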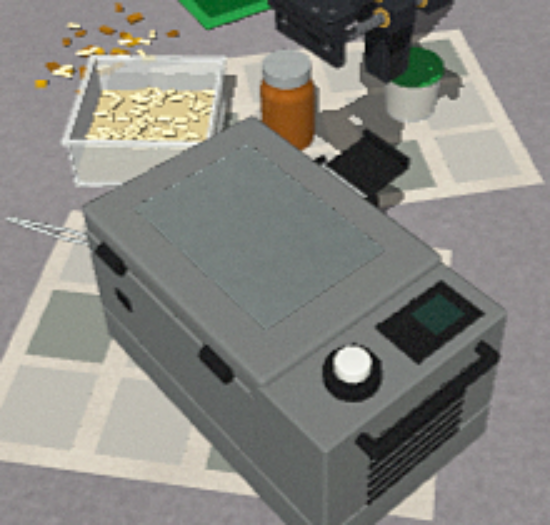

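The lid is flush and the latch sticks out roughly straight, with its tip near (395,165) in the crop. I'll fold it with a downward stroke.

Call:
{"op": "carry_out", "data": {"plan": [{"rot": [0,0,0],"xyz": [0,0,0.025],"grip": 255},{"rot": [0,0,0],"xyz": [0,0,0.05],"grip": 255},{"rot": [0,0,0],"xyz": [0,0,0.065],"grip": 255},{"rot": [0,0,0],"xyz": [0,0,0.08],"grip": 255},{"rot": [0,0,0],"xyz": [0,0,0.092],"grip": 255},{"rot": [0,0,0],"xyz": [0,0,0.104],"grip": 255},{"rot": [0,0,0],"xyz": [0,0,0.115],"grip": 255},{"rot": [0,0,0],"xyz": [0,0,0.115],"grip": 255}]}}

```text
clock: 12.37
tool_pos: [0.4757, -0.0403, 0.1419]
eef_rot: [0.431, 0.902, 0.0, -0.001]
contact_force: [0.2, 1.0, -0.1]
opening: 0.002
finger_force: 0.0
```

Run:
```python
from h import *
gl(-137,-33,122);s=r.get_state();print(R.from_euler('z',-FZ[2]).apply(s['contact_force']))
```

```text
local now [-136.8  -31.   141.9] -> -137 -33 122
xyz [-0.0021, -0.0002, 0.0199] rot [-0.0007, -0.0021, 0.0034] rows 0.5 0.0 t 12.3667 q [ 0.37  0.73 -0.62  2.08  0.78  0.58 -0.13]
[ 0.82349891  0.64248955 -0.13301889]
```

Now down to about 122 mm, then in toward the front.

Call:
{"op": "carry_out", "data": {"plan": [{"rot": [0,0,0],"xyz": [-0.001,0,0.01],"grip": 255},{"rot": [0,0,0],"xyz": [-0.001,0,0.018],"grip": 255},{"rot": [0,0,0],"xyz": [-0.001,0,0.018],"grip": 255},{"rot": [0,0,0],"xyz": [-0.001,0.003,0.018],"grip": 255},{"rot": [0,0,0],"xyz": [-0.001,0.006,0.018],"grip": 255},{"rot": [0,0,0],"xyz": [-0.001,0.009,0.018],"grip": 255},{"rot": [0,0,0],"xyz": [-0.001,0.011,0.018],"grip": 255},{"rot": [0,0,0],"xyz": [-0.001,0.011,0.018],"grip": 255}]}}

```text
clock: 13.03
tool_pos: [0.4851, -0.0361, 0.125]
eef_rot: [0.432, 0.902, -0.0, -0.0]
contact_force: [-1.5, -0.1, 2.2]
opening: 0.006
finger_force: 0.9
```

Run:
```python
from h import *
gl(-122,-33,122);s=r.get_state();print(R.from_euler('z',-FZ[2]).apply(s['contact_force']))
```

```text
local now [-126.9  -33.6  125. ] -> -122 -33 122
xyz [0.0006, 0.0049, 0.003] rot [-0.0007, -0.0002, -0.0001] rows 0.1 0.0 t 13.0333 q [ 0.34  0.76 -0.59  2.07  0.81  0.56 -0.16]
[-1.25075563  0.85690491  2.21658927]
```

Call:
{"op": "carry_out", "data": {"plan": [{"rot": [0,0,0],"xyz": [0,0.003,0.002],"grip": 255},{"rot": [0,0,0],"xyz": [0,0.005,0.002],"grip": 255},{"rot": [0,0,0],"xyz": [0,0.007,0.002],"grip": 255},{"rot": [0,0,0],"xyz": [0,0.007,0.002],"grip": 255},{"rot": [0,0,0],"xyz": [0,0.007,0.002],"grip": 255}]}}

```text
clock: 13.45
tool_pos: [0.4899, -0.0325, 0.1227]
eef_rot: [0.433, 0.901, -0.001, -0.001]
contact_force: [-1.8, -0.3, -2.6]
opening: 0.005
finger_force: 1.2
```

Run:
```python
from h import *
s=r.get_state();print(where(),R.from_euler('z',-FZ[2]).apply(s['contact_force']))
```

```text
[-120.9  -33.8  122.7] [-1.60945046  0.87852562 -2.59286785]
```

Call:
{"op": "carry_out", "data": {"plan": [{"rot": [0,0,0],"xyz": [0,0.002,0],"grip": 255},{"rot": [0,0,0],"xyz": [0,0.004,0],"grip": 255},{"rot": [0,0,0],"xyz": [0,0.005,0],"grip": 255},{"rot": [0,0,0],"xyz": [0,0.005,0],"grip": 255},{"rot": [0,0,0],"xyz": [0,0.005,0],"grip": 255}]}}

```text
clock: 13.87
tool_pos: [0.4902, -0.0323, 0.1227]
eef_rot: [0.434, 0.901, -0.005, -0.002]
contact_force: [-10.1, -6.4, 6.6]
opening: 0.006
finger_force: 6.3
```

Run:
```python
from h import *
s=r.get_state();print(where(),R.from_euler('z',-FZ[2]).apply(s['contact_force']))
```

```text
[-120.5  -33.8  122.7] [-11.87797999   1.31819608   6.59588141]
```

Call:
{"op": "carry_out", "data": {"plan": [{"rot": [0,0,0],"xyz": [0,-0.01,0],"grip": 255},{"rot": [0,0,0],"xyz": [0,-0.025,0],"grip": 255},{"rot": [0,0,0],"xyz": [0,-0.03,-0.03],"grip": 255},{"rot": [0,0,0],"xyz": [0,-0.03,-0.07],"grip": 255},{"rot": [0,0,0],"xyz": [-0.04,-0.05,-0.11],"grip": 255},{"rot": [0,0,0],"xyz": [-0.08,-0.06,-0.15],"grip": 255},{"rot": [0,0,0],"xyz": [-0.12,-0.08,-0.15],"grip": 255},{"rot": [0,0,0],"xyz": [-0.15,-0.1,-0.15],"grip": 255}]}}

```text
clock: 14.53
tool_pos: [0.5099, -0.1849, 0.2734]
eef_rot: [0.431, 0.902, 0.002, 0.004]
contact_force: [0.5, 0.1, -0.2]
opening: 0.008
finger_force: 0.0
```

Run:
```python
from h import *
import cv2
a=r.snapshot("top")[110:290,170:340]; b=r.snapshot("wrist"); print(r.get_state()["tool_pos"])
a=cv2.resize(a,(378,400),interpolation=cv2.INTER_CUBIC); b=cv2.resize(b[:,230:],(420,400))
cv2.imwrite("pics/m6.png",np.hstack([a,b])[:,:,::-1])
gl(38,120,260)
```

```text
[ 0.50831082 -0.19308354  0.27046004]
local now [-207.  -170.5  270.5] -> 38 120 260
xyz [0.2938, 0.2411, 0.0087] rot [0.0013, 0.0071, -0.0132] rows 9.1 0.1 t 14.6333 q [ 0.75  0.64 -0.8   1.76  0.55  0.98  0.39]
```

View pics/m6.png

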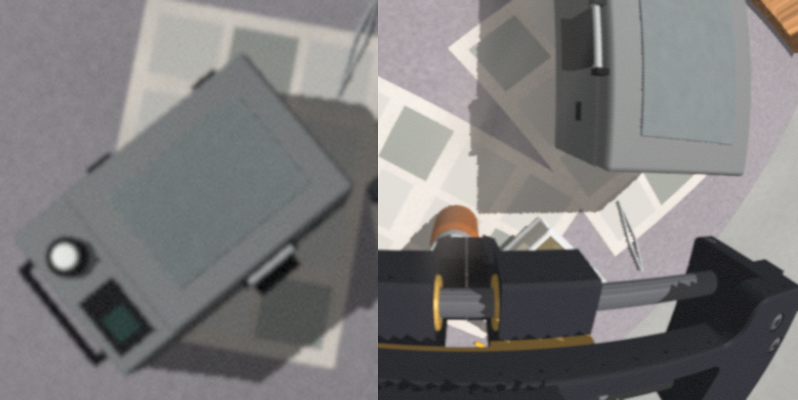

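Run:
```python
from h import *
for th in (0,.1,.2,.3,.5):
  for o in (13,8):
    L=[[-99-48*np.sin(th)-o*np.cos(th),y,163-48*np.cos(th)+o*np.sin(th)] for y in(-6,-60)]
    p=proj("top",w2(FZ,np.array(L)/1e3)); print(th,o,((p-[169.5,109.5])*2.223-.5).round(0).tolist())
L=[[-99-5,y,168] for y in(-6,-60)]
print("pin",((proj("top",w2(FZ,np.array(L)/1e3))-[169.5,109.5])*2.223).round(0).tolist())
```

```text
0 13 [[259.0, 292.0], [298.0, 259.0]]
0 8 [[256.0, 288.0], [295.0, 256.0]]
0.1 13 [[262.0, 295.0], [301.0, 263.0]]
0.1 8 [[259.0, 292.0], [298.0, 259.0]]
0.2 13 [[264.0, 299.0], [303.0, 266.0]]
0.2 8 [[261.0, 295.0], [301.0, 262.0]]
0.3 13 [[267.0, 302.0], [306.0, 269.0]]
0.3 8 [[264.0, 298.0], [303.0, 265.0]]
0.5 13 [[272.0, 307.0], [311.0, 274.0]]
0.5 8 [[269.0, 304.0], [308.0, 271.0]]
pin [[253.0, 285.0], [294.0, 251.0]]
```

The picture shows the latch down against the front, and its projected lip matches an angle of 0 to 0.1 rad. That's close to the 0.12 limit, so I'll press once more with the tool tilted, so that only the tip touches the flap.

```bash
cat >> h.py <<'E'
def TL(a): return -a*np.array([-np.sin(FZ[2]),np.cos(FZ[2]),0])
E
python3 - <<'E'
from h import *
gl(-165,-33,200,TL(.3))
E
```

```text
local now [-207.  -170.5  270.5] -> -165 -33 200
xyz [0.1386, 0.0401, 0.0695] rot [-0.2987, 0.009, -0.0121] rows 3.8 2.4 t 14.6333 q [ 0.75  0.64 -0.8   1.76  0.55  0.98  0.39]
```

Call:
{"op": "carry_out", "data": {"plan": [{"rot": [-0.1,0,0],"xyz": [0.04,0.01,0.01],"grip": 255},{"rot": [-0.2,0,0],"xyz": [0.075,0.02,0.02],"grip": 255},{"rot": [-0.3,0,0],"xyz": [0.11,0.035,0.04],"grip": 255},{"rot": [-0.3,0,0],"xyz": [0.14,0.05,0.06],"grip": 255},{"rot": [-0.3,0,0],"xyz": [0.15,0.05,0.07],"grip": 255},{"rot": [-0.3,0,0],"xyz": [0.15,0.05,0.07],"grip": 255},{"rot": [-0.3,0,0],"xyz": [0.15,0.05,0.07],"grip": 255}]}}

```text
clock: 15.22
tool_pos: [0.4517, -0.0349, 0.1996]
eef_rot: [0.426, 0.892, 0.135, 0.065]
contact_force: [0.4, -0.5, 0.0]
opening: 0.004
finger_force: 0.0
```

Run:
```python
from h import *
gl(-150,-33,114,TL(.3));gl(-122,-33,114,TL(.3))
```

```text
local now [-152.2  -11.7  199.6] -> -150 -33 114
xyz [-0.0212, -0.0233, 0.0825] rot [-0.0001, -0.0006, 0.0034] rows 2.1 0.0 t 15.2167 q [ 0.54  0.56 -0.62  2.29  0.71  0.19  0.03]
local now [-152.2  -11.7  199.6] -> -122 -33 114
xyz [-0.0213, 0.0034, 0.0907] rot [-0.0001, -0.0006, 0.0034] rows 2.2 0.0 t 15.2167 q [ 0.54  0.56 -0.62  2.29  0.71  0.19  0.03]
```

Call:
{"op": "carry_out", "data": {"plan": [{"rot": [0,0,0],"xyz": [-0.01,-0.01,0.02],"grip": 255},{"rot": [0,0,0],"xyz": [-0.02,-0.02,0.04],"grip": 255},{"rot": [0,0,0],"xyz": [-0.021,-0.023,0.06],"grip": 255},{"rot": [0,0,0],"xyz": [-0.021,-0.023,0.08],"grip": 255},{"rot": [0,0,0],"xyz": [-0.021,-0.023,0.082],"grip": 255},{"rot": [0,0,0],"xyz": [-0.021,-0.023,0.082],"grip": 255},{"rot": [0,0,0],"xyz": [-0.021,-0.023,0.082],"grip": 255}]}}

```text
clock: 15.8
tool_pos: [0.4697, -0.0528, 0.1151]
eef_rot: [0.429, 0.89, 0.136, 0.068]
contact_force: [-0.8, -0.5, -0.6]
opening: 0.007
finger_force: 0.0
```

Run:
```python
from h import *
gl(-122,-33,114,TL(.3))
```

```text
local now [-149.4  -36.9  115.1] -> -122 -33 114
xyz [0.0041, 0.0257, 0.0092] rot [0.0048, 0.0058, -0.0032] rows 0.7 0.1 t 15.8 q [ 0.6   0.8  -0.7   2.3   1.79  0.28 -0.98]
```

Call:
{"op": "carry_out", "data": {"plan": [{"rot": [0,0,0],"xyz": [0.003,0.006,0.002],"grip": 255},{"rot": [0,0,0],"xyz": [0.003,0.012,0.004],"grip": 255},{"rot": [0,0,0],"xyz": [0.003,0.018,0.006],"grip": 255},{"rot": [0,0,0],"xyz": [0.003,0.022,0.007],"grip": 255},{"rot": [0,0,0],"xyz": [0.003,0.024,0.008],"grip": 255},{"rot": [0,0,0],"xyz": [0.003,0.024,0.008],"grip": 255}]}}

```text
clock: 16.3
tool_pos: [0.4851, -0.0328, 0.1144]
eef_rot: [0.427, 0.892, 0.134, 0.066]
contact_force: [-0.1, 0.5, 0.2]
opening: 0.002
finger_force: 0.0
```

Run:
```python
from h import *
s=r.get_state();print(where(),R.from_euler('z',-FZ[2]).apply(s['contact_force']),s['q'].round(2))
```

```text
[-124.8  -31.1  114.4] [0.20724456 0.41542298 0.15884558] [ 0.53  0.8  -0.67  2.27  1.72  0.26 -0.95]
```

No contact yet, so I'll push on in small steps.

Call:
{"op": "carry_out", "data": {"plan": [{"rot": [0,0,0],"xyz": [0,0.003,0.001],"grip": 255},{"rot": [0,0,0],"xyz": [0,0.005,0.002],"grip": 255},{"rot": [0,0,0],"xyz": [0,0.007,0.002],"grip": 255},{"rot": [0,0,0],"xyz": [0,0.009,0.003],"grip": 255},{"rot": [0,0,0],"xyz": [0,0.009,0.003],"grip": 255}]}}

```text
clock: 16.72
tool_pos: [0.4883, -0.03, 0.1128]
eef_rot: [0.429, 0.891, 0.131, 0.064]
contact_force: [-9.2, -8.6, 11.0]
opening: 0.009
finger_force: 8.0
```

Run:
```python
from h import *
s=r.get_state();print(where(),R.from_euler('z',-FZ[2]).apply(s['contact_force']),s['q'].round(2))
```

```text
[-120.5  -30.9  112.8] [-12.61554935  -0.96122106  10.97513681] [ 0.5   0.8  -0.66  2.26  1.69  0.26 -0.93]
```

The tip met a hard stop with no folding travel before it, so the latch was already flat. Retracting, then the button.

Call:
{"op": "carry_out", "data": {"plan": [{"rot": [0,0,0],"xyz": [0,-0.012,-0.003],"grip": 255},{"rot": [0,0,0],"xyz": [0,-0.025,-0.008],"grip": 255},{"rot": [0,0,0],"xyz": [0,-0.035,-0.03],"grip": 255},{"rot": [0,0,0],"xyz": [0,-0.025,-0.07],"grip": 255},{"rot": [0.1,0,0],"xyz": [0,-0.015,-0.105],"grip": 255},{"rot": [0.2,0,0],"xyz": [0,0,-0.14],"grip": 255},{"rot": [0.3,0,0],"xyz": [0,0.01,-0.16],"grip": 255},{"rot": [0.3,0,0],"xyz": [0,0.01,-0.16],"grip": 255}]}}

```text
clock: 17.38
tool_pos: [0.4706, -0.0714, 0.2053]
eef_rot: [0.438, 0.898, 0.029, 0.038]
contact_force: [2.3, -1.9, -1.3]
opening: 0.003
finger_force: 0.0
```

Run:
```python
from h import *
gl(38,120,250)
```

```text
local now [-160.3  -52.   205.3] -> 38 120 250
xyz [0.173, 0.1993, -0.0352] rot [0.0857, 0.0433, -0.0137] rows 6.4 0.8 t 17.3833 q [ 0.6   0.63 -0.83  2.1   0.81  0.64 -0.12]
```

Call:
{"op": "carry_out", "data": {"plan": [{"rot": [0,0,0],"xyz": [0,0,0],"grip": 255},{"rot": [0,0,0],"xyz": [0,0,0],"grip": 255},{"rot": [0,0,0],"xyz": [0,0,0],"grip": 255},{"rot": [0,0,0],"xyz": [0,0,0],"grip": 255}]}}

```text
clock: 17.72
tool_pos: [0.4715, -0.0717, 0.2039]
eef_rot: [0.438, 0.898, 0.031, 0.04]
contact_force: [-0.6, -0.0, -1.6]
opening: 0.001
finger_force: 0.0
```

Run:
```python
from h import *
gl(38,120,250)
```

```text
local now [-159.7  -52.9  203.9] -> 38 120 250
xyz [0.1737, 0.199, -0.0361] rot [0.0902, 0.0459, -0.0137] rows 6.4 0.8 t 17.7167 q [ 0.6   0.64 -0.83  2.11  0.82  0.63 -0.13]
```

Call:
{"op": "carry_out", "data": {"plan": [{"rot": [0.09,0.046,-0.014],"xyz": [0,0,-0.035],"grip": 255},{"rot": [0.09,0.046,-0.014],"xyz": [0.02,0.02,-0.045],"grip": 255},{"rot": [0.09,0.046,-0.014],"xyz": [0.045,0.05,-0.045],"grip": 255},{"rot": [0.09,0.046,-0.014],"xyz": [0.07,0.08,-0.045],"grip": 255},{"rot": [0.09,0.046,-0.014],"xyz": [0.1,0.11,-0.045],"grip": 255},{"rot": [0.09,0.046,-0.014],"xyz": [0.13,0.145,-0.04],"grip": 255},{"rot": [0.09,0.046,-0.014],"xyz": [0.155,0.175,-0.036],"grip": 255},{"rot": [0.09,0.046,-0.014],"xyz": [0.174,0.199,-0.036],"grip": 255}]}}

```text
clock: 18.38
tool_pos: [0.5177, 0.1899, 0.2494]
eef_rot: [0.431, 0.902, -0.0, 0.0]
contact_force: [1.1, -0.0, -0.1]
opening: 0.008
finger_force: 0.0
```

Call:
{"op": "carry_out", "data": {"plan": [{"rot": [0,0,0],"xyz": [0,0,0],"grip": 255},{"rot": [0,0,0],"xyz": [0,0,0],"grip": 255},{"rot": [0,0,0],"xyz": [0,0,0],"grip": 255},{"rot": [0,0,0],"xyz": [0,0,0],"grip": 255}]}}

```text
clock: 18.72
tool_pos: [0.5182, 0.1851, 0.2502]
eef_rot: [0.433, 0.901, -0.001, 0.001]
contact_force: [-0.2, -0.2, -0.1]
opening: 0.004
finger_force: 0.0
```

Run:
```python
from h import *
gl(38,120,192); gl(38,120,174)
```

```text
local now [ 37.4 118.2 250.2] -> 38 120 192
xyz [0.002, 0.0006, 0.0582] rot [-0.0008, 0.0022, -0.0019] rows 1.4 0.0 t 18.7167 q [ 0.07  0.69 -0.86  1.76  0.62  0.99 -0.37]
local now [ 37.4 118.2 250.2] -> 38 120 174
xyz [0.002, 0.0006, 0.0762] rot [-0.0008, 0.0022, -0.0019] rows 1.8 0.0 t 18.7167 q [ 0.07  0.69 -0.86  1.76  0.62  0.99 -0.37]
```

Call:
{"op": "carry_out", "data": {"plan": [{"rot": [0,0,0],"xyz": [0.002,0,0.025],"grip": 255},{"rot": [0,0,0],"xyz": [0.002,0,0.05],"grip": 255},{"rot": [0,0,0],"xyz": [0.002,0,0.062],"grip": 255},{"rot": [0,0,0],"xyz": [0.002,0,0.068],"grip": 255},{"rot": [0,0,0],"xyz": [0.002,0,0.072],"grip": 255},{"rot": [0,0,0],"xyz": [0.002,0,0.075],"grip": 255},{"rot": [0,0,0],"xyz": [0.002,0,0.077],"grip": 255},{"rot": [0,0,0],"xyz": [0.002,0,0.077],"grip": 255}]}}

```text
clock: 19.38
tool_pos: [0.5166, 0.1863, 0.1807]
eef_rot: [0.433, 0.901, -0.002, 0.004]
contact_force: [-14.3, -14.5, 53.0]
opening: 0.008
finger_force: 26.5
```

Call:
{"op": "carry_out", "data": {"plan": [{"rot": [0,0,0],"xyz": [0,0,-0.006],"grip": 255},{"rot": [0,0,0],"xyz": [0,0,-0.009],"grip": 255},{"rot": [0,0,0],"xyz": [0,0,-0.009],"grip": 255},{"rot": [0,0,0],"xyz": [0,0,-0.009],"grip": 255}]}}

```text
clock: 19.72
tool_pos: [0.5181, 0.1886, 0.1838]
eef_rot: [0.433, 0.901, 0.001, 0.002]
contact_force: [0.8, -1.1, 3.2]
opening: 0.005
finger_force: 1.7
```

Run:
```python
from h import *
import json
print(where(),r.get_state()['contact_force'])
loc=lambda P:(R.from_euler('z',-FZ[2]).apply(P-[FZ[0],FZ[1],0])*1e3).round(1)
for f,px in(("w2",(418,57)),("w4",(447,115))):
    s={k:np.array(v) for k,v in json.load(open(f+".json")).items()}
    for z in(.176,.181,.187): print(f,z,loc(wpt([px],s,z)))
```

```text
[ 39.5 121.  183.8] [ 0.75320389 -1.11413694  3.23747104]
w2 0.176 [[ 40.5 120.3 176. ]]
w2 0.181 [[ 38.9 119.2 181. ]]
w2 0.187 [[ 36.9 118.  187. ]]
w4 0.176 [[ 41.2 118.7 176. ]]
w4 0.181 [[ 39.  118.6 181. ]]
w4 0.187 [[ 36.3 118.6 187. ]]
```

Call:
{"op": "carry_out", "data": {"plan": [{"rot": [0,0,0],"xyz": [0,0,0.002],"grip": 255},{"rot": [0,0,0],"xyz": [0,0,0.003],"grip": 255},{"rot": [0,0,0],"xyz": [0,0,0.004],"grip": 255},{"rot": [0,0,0],"xyz": [0,0,0.004],"grip": 255}]}}

```text
clock: 20.05
tool_pos: [0.5181, 0.1887, 0.1812]
eef_rot: [0.433, 0.902, 0.0, 0.002]
contact_force: [-3.2, -6.4, 24.3]
opening: 0.008
finger_force: 11.8
```

Call:
{"op": "carry_out", "data": {"plan": [{"rot": [0,0,0],"xyz": [0,0,-0.01],"grip": 255},{"rot": [0,0,0],"xyz": [0,0,-0.03],"grip": 255},{"rot": [0,0,0],"xyz": [0,0,-0.06],"grip": 255},{"rot": [0,0,0],"xyz": [0,0,-0.09],"grip": 255},{"rot": [0,0,0],"xyz": [0,0,-0.09],"grip": 255},{"rot": [0,0,0],"xyz": [0,0,-0.09],"grip": 255}]}}

```text
clock: 20.55
tool_pos: [0.5178, 0.1903, 0.2699]
eef_rot: [0.432, 0.902, 0.002, 0.001]
contact_force: [-0.8, 0.1, -0.1]
opening: 0.007
finger_force: 0.0
```

```bash
python3 -c "
from plant import r
print(r.get_state()['contact_force'],r.finish_job())"
```

```text
the job is handed in; nothing more can be done
[-0.79079056  0.09849633 -0.07239117] None
```

I packed the tub, shut the lid, folded the latch flat, pressed and released the start button, and handed the job in at about 20.6 s; the hand-in returned no verdict.

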